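# Hang the dip basket over the blue drip tray

## Task

First turn the swivel hook on the drip stand so that it points out over the middle of the blue drip tray; then hang the dip basket by its bail on the hook, so that it hangs free and still over the blue tray. Leave the glass beaker and the brown bottle standing where they are.

Things in the scene. Friction and masses are not known exactly. Their poses are not given: they have to be found in the camera images.
- stand: Drip stand, fixed to the worktop: grey round foot (84 mm diameter, 12 mm high), steel post 16 mm diameter, on top a swivelling head (black hub 28 mm diameter, its top 186 mm above the worktop) that carries the hook. Origin on the post's axis at the worktop, z up.
- swivel_hook (a joint): Turn of the hook about the upright post, rad, positive anticlockwise from above, range -2.4 to 2.4. At 0 the hook points along the stand's own -x axis; its heading in the world is the stand's yaw + pi + this value. It turns with a steady friction of 0.2 N m (about 2.5 N at the seat) and stays where it is left; no spring.
- hook_seat (a point): Middle of the hook's seat, on top of the level round steel bar (10 mm diameter), 83 mm from the post's axis, 175 mm above the worktop. The seat runs 31 mm inward to a dark collar (20 mm diameter) and 26 mm outward to the upturned tip; from above there is free room to pinch the bar here. Axes turn with the hook: -x outward along the bar, z up.
- hook_tip (a point): Centre of the red ball (13 mm diameter) on the upturned end of the hook, 114 mm from the post's axis, 17 mm above the seat; its top is 199 mm above the worktop.
- tray_blue: The blue round shallow drip tray, 86 mm across, 14 mm high, fixed to the worktop beside the stand. Origin at the middle of its underside, about 83 mm from the post's axis.
- tray_yellow: The yellow drip tray, same shape and fixed likewise, on the other side of the stand: the wrong one. The trays change places.
- basket: Loose steel dip basket, about 160 g, standing upright: wire cup 60 mm across, 57 mm high; arched bail of 6 mm wire in its y-z plane (51 mm clear between the legs, open from the cup rim at 57 mm up to 123 mm; the hook's bar goes through along the basket's x axis, from either side); flat black grip on top. Height 182 mm. Origin at the middle of the underside, z up.
- basket_eye (a point): Underside of the middle of the bail's arch, 123 mm above the basket's underside: rests on the hook's seat when hung. The arch is flat for 16 mm there and slopes down to both sides. Axes as the basket's.
- basket_grip (a point): Centre of the black grip on the basket, 163 mm above its underside. The grip is 12 mm thick (basket x), 24 mm wide (basket y), and runs from 126 to 182 mm above the underside.
- beaker_glass: Glass beaker, 52 x 58 x 59 mm, loose bystander. Origin at the middle of its underside.
- amber_bottle: Brown glass bottle with a black cap, 62 mm diameter, 118 mm high, loose bystander. Origin at the middle of its underside.
Mind the look-alikes: they are no part of the job. Leave any orange look-alike of the basket alone.

How it is judged:
By the outcome, as a careful person would: the job done as asked, in the order asked, and still so for the second after the job is handed in, with the robot touching nothing.
It also fails if it takes over 67 s, if anything falls off the work surface, if the arm or the gripper's body presses on something with over 40 N, if the wrist force passes 120 N, or if a joint passes its speed limit or range.

## Robot

A 6-joint arm with a two-finger parallel gripper is mounted at the origin on a cart in front of the work surface, level with it; the furniture and walls round the work are solid. World frame = base frame: x ahead of the robot, y to its left, z up, the work surface at z = 0. Lengths are in m, angles in rad, forces in N, time in s.
With the tool pointing down it reaches from about 0.375 to 0.75 m from the base axis. Payload 9 kg.
Tool frame: the origin (TCP) lies at the centre of the arm's flange, where the gripper is bolted on; the fingertips stand 173 mm ahead of it and the grasp point (between the pads) lies 155 mm ahead of it; z points along the fingers, y is the line along which they close (so a half turn about z gives the same grasp; the last joint's range is limited). The gripper opens to 85 mm and grips with 20 to 120 N. Pads are 22 mm wide; open, the fingers measure 114 mm over their backs; the gripper's body (76 mm by 85 mm) begins 54 mm behind the grasp point. The pads swing forward as they close: fully open they stand 13 mm farther back than shut.
Start: joints at [-1.405, 0.104, 0.097, 1.564, 0, 1.353], TCP at [0.225, -0.556, 0.405] pointing down, gripper open.
Joint ranges: [-2.99, 2.99], [-0.84, 1.86], [-1.1, 1.16], [-1.84, 2.11], [-1.51, 1.56], [-3.14, 3.14]. Speed limits (rad/s): [2.22, 2.22, 2.57, 3.14, 3.14, 3.14].

## Interface

Orientations are given as [roll, pitch, yaw] about the fixed x, y, z axes, in that order (R = Rz(yaw) Ry(pitch) Rx(roll)).
In Python, from workcell import bot gives the robot as it stands. Calls block until the motion is done:
- bot.goto(position, orientation): joint-space move of the TCP to a pose.
- bot.move_linear(position, speed=0.15, rotation=None, guard=None): straight line of the TCP; rotation=None keeps the orientation; speed is the mean speed in m/s. With guard (N) it stops when the force on the tool has changed by that much, and returns True; else False.
- bot.move_j(angles): joint-space move.
- bot.grip(opening, force=None): finger opening in m; force is the grip in N (None keeps the last); returns when the fingers have stopped.
- bot.pause(seconds).
- bot.ik(position, orientation): joint angles nearest the present ones, or None.
- bot.get_state(): the state.
- bot.grab_frame(name): name is "scene" or "side" or "wrist"; returns a dict with "pixels" (384x512x3 uint8, red, green, blue), "fx", "fy", "cx", "cy" (pixels), "world_from_camera" (4x4, takes a point from camera to world coordinates). Camera axes: x right, y down, z forward; pixel columns grow to the right and rows downward; lengths in m; the calibration is good to about 2 mm. The wrist camera is an equidistant fisheye: a pixel r from the principal point sees the ray r / f radians off the axis. A picture is of the moment at which its call begins. There is no depth.
A pose or a line that the arm cannot do raises bot.Unreachable and nothing moves.
- bot.hand_in(): hands the job in; it is judged then, once.
The state is a dict: "time_s": time; "joint_pos": joint angles; "qd": joint speeds; "effort": joint torques, N m; "tcp_pos": TCP position; "ee_rot": TCP orientation; "contact_force": force on the tool from outside, world axes, zero at the start; "wrist_torque": the same for the moment, N m; "grip_width": finger opening in m; "grip_force": force on a finger pad.
Only numpy, scipy, OpenCV 4.12 (cv2) and the standard library are available. Lean on these libraries where they do the work, as an engineer would, in place of code of your own. Each camera call takes 0.05 s, during which the arm holds its last target. There are 200 camera calls.

## Working session

There is one attempt and no reset: what is moved stays moved. The work goes in short steps, each a Python script; the robot and the scene stay as the last script left them, time stands still between calls to the robot, and variables do not carry over. Pictures are saved under pics/ and viewed, at most 11 in all, crops included, and the job is handed in when it is done.

```bash
ls; mkdir -p pics; cat > h.py <<'E'
import numpy as np, cv2
from workcell import bot
def snap(n,f):
    d=bot.grab_frame(n); np.savez('pics/'+f+'.npz',**d); cv2.imwrite('pics/'+f+'.png',d['pixels'][:,:,::-1]); return d
def load(f): return dict(np.load('pics/'+f+'.npz'))
def ray(d,u,v,fish=False):
    x=(u-d['cx'])/d['fx']; y=(v-d['cy'])/d['fy']
    if fish:
        r=np.hypot(x,y); s=np.sin(r)/r if r>1e-9 else 1; c=np.array([x*s,y*s,np.cos(r)])
    else: c=np.array([x,y,1.])
    T=d['world_from_camera']; w=T[:3,:3]@c; return T[:3,3],w/np.linalg.norm(w)
def plane(d,u,v,z,fish=False):
    o,w=ray(d,u,v,fish); return o+w*(z-o[2])/w[2]
def tri(rs):
    A=np.zeros((3,3));b=np.zeros(3)
    for o,w in rs: P=np.eye(3)-np.outer(w,w);A+=P;b+=P@o
    p=np.linalg.solve(A,b); return p,[np.linalg.norm((np.eye(3)-np.outer(w,w))@(p-o)) for o,w in rs]
def proj(d,p):
    T=d['world_from_camera']; c=T[:3,:3].T@(np.array(p)-T[:3,3]); return float(d['fx']*c[0]/c[2]+d['cx']),float(d['fy']*c[1]/c[2]+d['cy'])
E
python3 - <<'E'
from h import *
a=snap('scene','scene0');b=snap('side','side0');c=snap('wrist','wrist0')
for d in(a,b,c):print(d['fx'],d['cx'],d['cy'],np.round(d['world_from_camera'],3).tolist())
print(bot.get_state())
big=np.hstack([a['pixels'],b['pixels']])[:,:,::-1]
E
```

```text
pics
354.5976185476247 253.39900613318852 189.21551352616274 [[-0.657, -0.387, 0.647, -0.082], [-0.754, 0.311, -0.579, 0.592], [0.022, -0.868, -0.496, 0.574], [0.0, 0.0, 0.0, 1.0]]
416.10031932863126 254.42857759485798 183.05057287035618 [[-0.97, -0.091, 0.227, 0.22], [-0.243, 0.457, -0.856, 1.081], [-0.026, -0.885, -0.465, 0.673], [0.0, 0.0, 0.0, 1.0]]
297.3186396354542 255.2822606458615 190.01068084187145 [[0.375, -0.879, -0.294, 0.301], [-0.927, -0.356, -0.119, -0.526], [-0.0, 0.317, -0.948, 0.372], [0.0, 0.0, 0.0, 1.0]]
{'time_s': 0.15, 'joint_pos': array([-1.40467571e+00,  1.04570728e-01,  9.66767146e-02,  1.56391394e+00,
        6.43227900e-07,  1.35312905e+00]), 'qd': array([-0.00174312, -0.00147452,  0.00265419, -0.00022865,  0.00049147,
        0.00197043]), 'effort': array([ 2.09672107e-03, -5.57355523e+01,  5.04005849e+01,  1.25394686e-02,
       -3.72891418e-04,  1.73050830e-05]), 'tcp_pos': array([ 0.22467522, -0.55626212,  0.40411169]), 'ee_rot': array([-3.14060504e+00, -2.19091559e-04,  3.83787786e-01]), 'contact_force': array([-0.05686446, -0.0416466 , -0.11210461]), 'wrist_torque': array([ 0.01388458, -0.00384452, -0.02249426]), 'grip_force': 0.0, 'grip_width': 0.08495715326195498}
```

View pics/scene0.png

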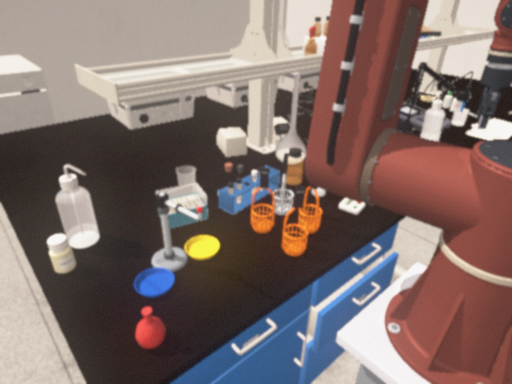

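View pics/side0.png

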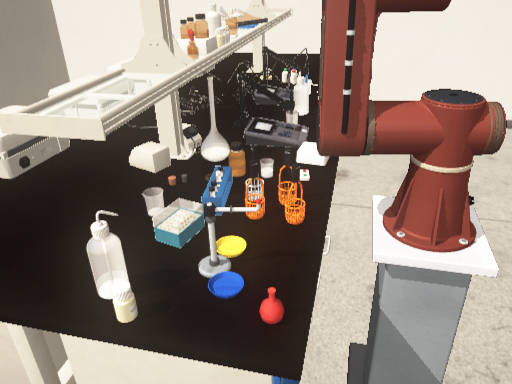

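The scene view shows the stand at about (168,255), the blue tray at (155,282) and the yellow tray at (202,246). Three orange look-alikes stand at (262,215), (294,238) and (310,215). The steel basket is probably at (284,200), with the bottle at (294,167). In the side view the blue tray is at (226,285), the stand at (212,265) and the hook tip at about (258,208). I'll check this choice with one close composite crop.

```bash
python3 - <<'E'
from h import *
a=load('scene0')['pixels'];b=load('side0')['pixels']
A=cv2.resize(a[140:265,235:335],None,fx=4,fy=4,interpolation=cv2.INTER_CUBIC)
B=cv2.resize(b[140:265,225:325],None,fx=4,fy=4,interpolation=cv2.INTER_CUBIC)
cv2.imwrite('pics/crop1.png',np.hstack([A,B])[:,:,::-1])
E
```

```text
(no output)
```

View pics/crop1.png

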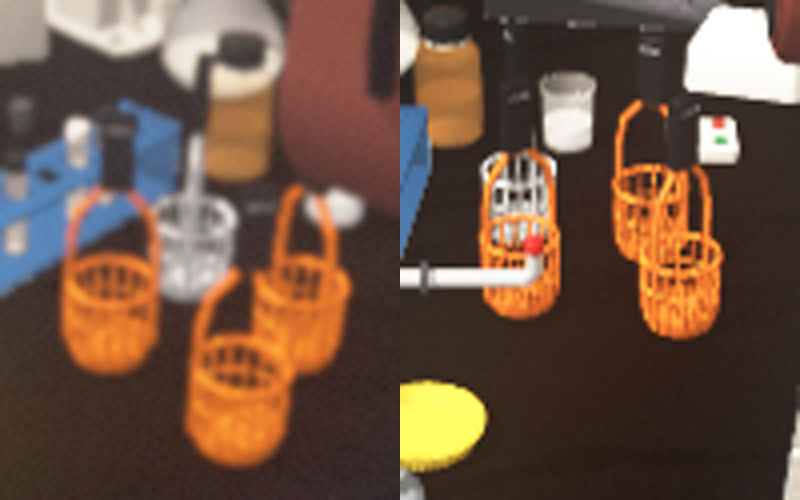

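View pics/wrist0.png

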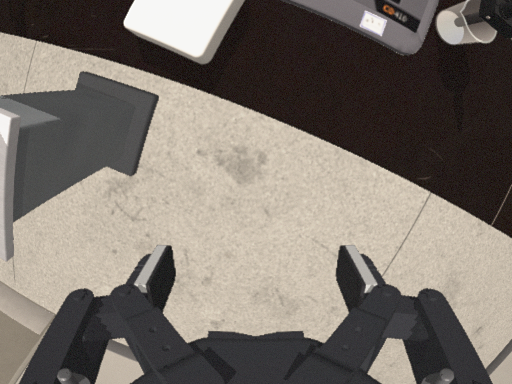

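The crop confirms the steel basket at scene (284,202). Its bail is edge-on there, with the grip around (285.5,159). In the side view it stands behind the left orange basket, grip top around (253,147). The beaker is at side (266,168) and the bottle at (237,160). The wrist view shows only the floor and the bench edge. Next I'll measure.

```bash
python3 - <<'E'
from h import *
S=load('scene0');D=load('side0')
def comps(d,lo,hi,minA=12):
    hsv=cv2.cvtColor(d['pixels'],cv2.COLOR_RGB2HSV); m=cv2.inRange(hsv,np.array(lo),np.array(hi))
    n,_,st,c=cv2.connectedComponentsWithStats(m); return [(tuple(np.round(c[i],1).tolist()),st[i].tolist()) for i in range(1,n) if st[i,4]>=minA]
for nm,lo,hi in[('blue',(108,180,120),(125,255,255)),('yel',(25,180,150),(35,255,255)),('red',(0,190,150),(5,255,255)),('orange',(6,180,180),(18,255,255))]:
    for k,d in(('S',S),('D',D)): print(nm,k,comps(d,lo,hi,8 if nm=='red' else 60))
E
```

```text
blue S [((151.2, 285.7), [139, 275, 30, 20, 326])]
blue D [((226.7, 284.3), [208, 272, 36, 27, 643])]
yel S [((202.9, 247.2), [189, 236, 31, 22, 138])]
yel D []
red S []
red D [((258.3, 201.2), [256, 200, 5, 3, 12]), ((279.5, 313.1), [276, 305, 7, 16, 54])]
orange S [((301.0, 228.1), [282, 187, 40, 68, 1098]), ((261.6, 218.6), [251, 204, 23, 28, 456])]
orange D [((291.5, 201.7), [278, 165, 28, 59, 720]), ((257.8, 207.6), [246, 178, 19, 41, 184]), ((247.9, 199.7), [245, 186, 11, 21, 77])]
```

```bash
python3 - <<'E'
from h import *
S=load('scene0');D=load('side0')
t=lambda a,b:(lambda r:(np.round(r[0],4),np.round(r[1],4)))(tri([ray(S,*a),ray(D,*b)]))
print('grip top',t((285.7,153.5),(253,147)))
print('ball',t((200,210),(258.5,201.5)))
# bar/rim: basket bottom ground
print('basket bottom centre S',plane(S,284,213,0.0),'rim',plane(S,284,194,0.057))
print('hub?',proj(S,(0.5,0,0)))
A=cv2.resize(S['pixels'][180:300,130:230],None,fx=4,fy=4,interpolation=cv2.INTER_CUBIC)
B=cv2.resize(D['pixels'][190:310,180:280],None,fx=4,fy=4,interpolation=cv2.INTER_CUBIC)
cv2.imwrite('pics/crop2.png',np.hstack([A,B])[:,:,::-1])
E
```

```text
grip top (array([ 0.5256, -0.0656,  0.1781]), array([0.002, 0.002]))
ball (array([0.4239, 0.2798, 0.1906]), array([0.0006, 0.0006]))
basket bottom centre S [ 0.50557228 -0.05551713  0.        ] rim [ 0.51712569 -0.06194929  0.057     ]
hub? (271.60431130754984, 220.71438240044193)
```

View pics/crop2.png

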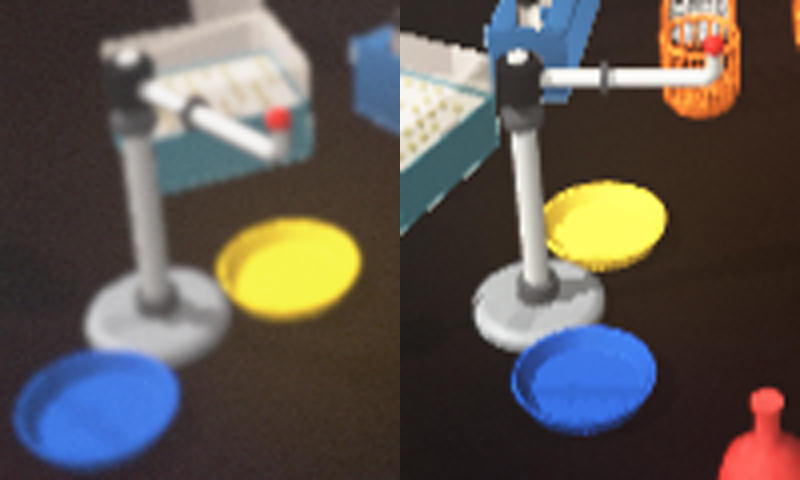

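In the crop the red hook tip is at scene (199.8,209.8) and side (258.3,201.5). The hub top is at scene (161.8,194.5) and side (209.8,205), and the foot centre at scene (169.2,258) and side (215,265.5). The hook points towards the side picture's right, over neither tray.

```bash
python3 - <<'E'
from h import *
S=load('scene0');D=load('side0')
def t(n,a,b):
    p,r=tri([ray(S,*a),ray(D,*b)]); print(n,np.round(p,4),np.round(r,4)); return p
off=lambda u,v:(u/4-.375,v/4-.375)
s=lambda u,v:(130+off(u,v)[0],180+off(u,v)[1]); d=lambda u,v:(180+off(u-400,v)[0],190+off(u-400,v)[1])
hub=t('hubtop',s(127,57),d(519,60)); foot=t('foot',s(157,312),d(540,302))
B=t('blue',s(98,406),d(584,378)); Y=t('yel',s(288,267),d(605,225)); ball=t('ball',s(279,119),d(713,46))
c1=lambda u,v:(235+off(u,v)[0],140+off(u,v)[1]); c2=lambda u,v:(225+off(u-400,v)[0],140+off(u-400,v)[1])
G=t('grip top',c1(206,55),c2(512,26)); 
t('o1 gripbot',c1(116,188),c2(518,150));t('o2',c1(232,275),c2(682,165));t('o3',c1(268,208),c2(650,102))
for k in(hub,foot):
  for n,q in(('blue',B),('yel',Y),('ball',ball)):
    v=(q-k)[:2]; print(n,np.hypot(*v).round(4),np.arctan2(v[1],v[0]).round(3))
for n,q in (('hub',hub),('blue',B),('ball',ball),('G',G)): print(n,'reach',np.hypot(*q[:2]).round(3))
for n,uv in(('bottle bottom',(235+240/4,140+175/4)),('steel rim',(235+197/4,140+220/4)),('steel bot',(235+193/4,140+285/4))):print(n,plane(S,*uv,0.057 if 'rim' in n else 0))
print('beaker',plane(D,225+168/4,140+140/4,0.0),'side steel rim',plane(D,225+118/4,140+178/4,.057))
E
```

```text
hubtop [0.5353 0.3045 0.1844] [0.0004 0.0004]
foot [0.5352 0.3055 0.0085] [0.0002 0.0002]
blue [0.4856 0.3694 0.0104] [0.0003 0.0003]
yel [0.5171 0.2242 0.0121] [0.0002 0.0002]
ball [0.4252 0.2803 0.1917] [0.0007 0.0007]
grip top [ 0.5276 -0.0695  0.178 ] [0.0008 0.0008]
o1 gripbot [0.4963 0.0403 0.1271] [0.0005 0.0005]
o2 [0.3718 0.064  0.1361] [0.0036 0.0036]
o3 [ 0.4053 -0.0027  0.1461] [0.0077 0.0077]
blue 0.0817 2.225
yel 0.0823 -1.794
ball 0.1128 -2.925
blue 0.0808 2.231
yel 0.0833 -1.789
ball 0.1128 -2.916
hub reach 0.616
blue reach 0.61
ball reach 0.509
G reach 0.532
bottle bottom [ 0.6077654  -0.21173816  0.        ]
steel rim [ 0.51267966 -0.05846665  0.057     ]
steel bot [ 0.51356601 -0.06046285  0.        ]
beaker [ 0.51953503 -0.22839225  0.        ] side steel rim [ 0.51840574 -0.04443006  0.057     ]
```

Every point checks out: hub z 0.184 (0.186 expected), ball 0.192 and 0.113 m from the axis, blue tray 0.082 m from the axis. The hook heading is −2.92 and must become 2.228, which is a clockwise turn of 1.135. Now I'll check the yaw branches by IK, locate the red flask, and look at the basket from above with the wrist camera.

```bash
python3 - <<'E'
from h import *
S=load('scene0');D=load('side0')
p=plane(D,271,318,0.0); print('flask base',p, plane(S,150,343,0))
print('flask top tri',tri([ray(S,147,310),ray(D,271.5,289)]))
hub=np.array([.5353,.305]); 
def seat(h,r=.083): return hub+r*np.array([np.cos(h),np.sin(h)])
for nm,xy,z,yaws in [('hook0',seat(-2.92),.33,[.22,.22-np.pi]),('hook1',seat(2.228),.33,[-.913,-.913+np.pi]),('hang out',seat(2.228,.145),.42,[-.913,2.228,.657,.657-np.pi]),('pick',(.52,-.063),.32,[.75,.75-np.pi,.75+np.pi/2,.75-np.pi/2])]:
    for y in yaws:
        try: q=bot.ik([*xy,z],[np.pi,0,y]); print(nm,round(y,2),None if q is None else np.round(q,2))
        except Exception as e: print(nm,y,repr(e))
bot.goto([.47,-.10,.42],[np.pi,0,0.3]); snap('wrist','w1'); bot.move_linear([.52,0.0,.42],speed=.25); snap('wrist','w2'); print(bot.get_state()['time_s'])
a=load('w1')['pixels'];b=load('w2')['pixels']
cv2.imwrite('pics/w12.png',cv2.resize(np.vstack([a,b]),(450,600+0*1))[:,:,::-1]) if 0 else cv2.imwrite('pics/w12.png',cv2.resize(np.hstack([a,b]),(800,300),interpolation=cv2.INTER_AREA)[:,:,::-1])
E
```

```text
flask base [0.36206425 0.43912719 0.        ] [0.35694791 0.44587322 0.        ]
flask top tri (array([0.36001197, 0.43918999, 0.08074334]), [np.float64(0.0008362027301215649), np.float64(0.0008362027301216167)])
hook0 0.22 [ 0.32 -0.09 -0.23  1.43  0.   -3.04]
hook0 -2.92 [ 0.32 -0.09 -0.23  1.43  0.    0.1 ]
hook1 -0.91 [ 0.44  0.13 -0.01  1.43  0.   -1.79]
hook1 2.23 [ 0.44  0.13 -0.01  1.43  0.    1.35]
hang out -0.91 [ 0.54  0.15  0.17  1.6   0.   -1.69]
hang out 2.23 [0.54 0.15 0.17 1.6  0.   1.45]
hang out 0.66 [0.54 0.15 0.17 1.6  0.   3.03]
hang out -2.48 [ 0.54  0.15  0.17  1.6   0.   -0.12]
pick 0.75 [-0.37 -0.13 -0.29  1.41  0.    2.02]
pick -2.39 [-0.37 -0.13 -0.29  1.41  0.   -1.12]
pick 2.32 [-0.37 -0.13 -0.29  1.41  0.    0.45]
pick -0.82 [-0.37 -0.13 -0.29  1.41  0.   -2.69]
2.725
```

View pics/w12.png

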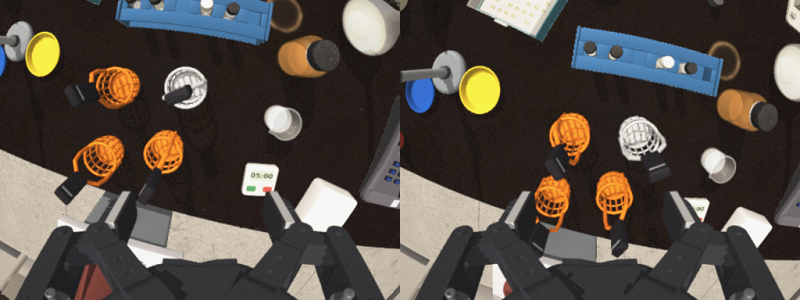

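The composite (0.78 scale) shows the steel basket at w1 (185,90) and w2 (240,140), which is about (237,115) and (307,180) at full scale. The orange look-alikes are lower left of it, and the beaker (283,122) and bottle (308,57) stand to the right. Next I'll take a close crop to pick the grip top and the bail.

```bash
python3 - <<'E'
from h import *
a=load('w1')['pixels'];b=load('w2')['pixels']
A=cv2.resize(a[75:150,195:270],None,fx=5,fy=5,interpolation=cv2.INTER_CUBIC)
B=cv2.resize(b[140:235,270:350],None,fx=5,fy=5,interpolation=cv2.INTER_CUBIC)
c=np.zeros((475,775,3),np.uint8);c[:375,:375]=A;c[:475,375:]=B
cv2.imwrite('pics/crop3.png',c[:,:,::-1])
E
```

```text
(no output)
```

View pics/crop3.png

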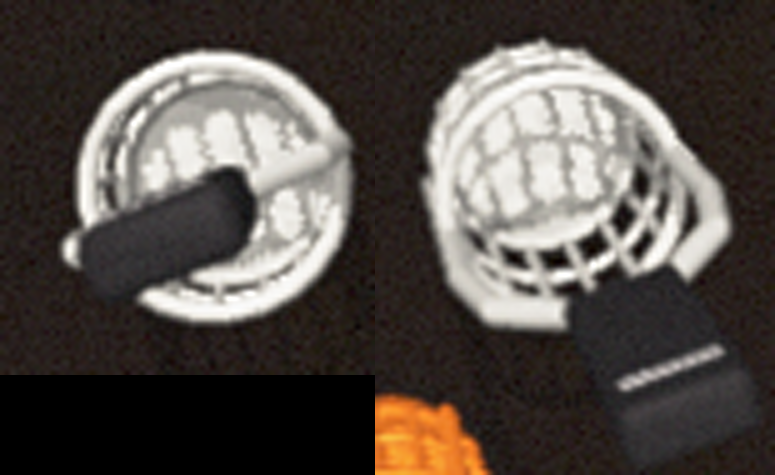

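The crop shows the rim circle centred at w1 crop (215,187) and the bail shoulders at (68,250) and (343,147). The grip's top face in w2 is centred near (688,408), with its upper edge running (620,385)–(722,348).

```bash
python3 - <<'E'
from h import *
W1=load('w1');W2=load('w2');S=load('scene0');D=load('side0')
p1=lambda u,v:(195+u/5-.4,75+v/5-.4); p2=lambda u,v:(270+(u-375)/5-.4,140+v/5-.4)
R=lambda x:np.round(x,4)
print('rim w1',R(plane(W1,*p1(215,187),.057,True)))
top=p2(688,408); print('top w2',R(plane(W2,*top,.182,True)))
rs=[ray(W2,*top,True),ray(S,286.1,153.4),ray(D,252.6,146.1)]
print('tri all',[R(x) for x in tri(rs)],'W2+S',[R(x) for x in tri(rs[:2])],'W2+D',[R(x) for x in tri([rs[0],rs[2]])])
for n,W,a,b,z in(('shoulders',W1,p1(68,250),p1(343,147),.09),('edge',W2,p2(620,385),p2(722,348),.182)):
    A=plane(W,*a,z,True);B=plane(W,*b,z,True); d=B-A; print(n,R((A+B)/2),np.hypot(*d[:2]).round(4),'heading',np.arctan2(d[1],d[0]).round(3))
# rim extents w1: left, right, top, bottom
for u,v in((78,187),(352,187),(215,50),(215,323)): print(R(plane(W1,*p1(u,v),.057,True)))
E
```

```text
rim w1 [ 0.5234 -0.0649  0.057 ]
top w2 [ 0.5258 -0.0618  0.182 ]
tri all [array([ 0.5249, -0.0638,  0.1803]), array([0.0012, 0.0021, 0.0012])] W2+S [array([ 0.5243, -0.0638,  0.1807]), array([0.0016, 0.0016])] W2+D [array([ 0.5254, -0.0623,  0.1805]), array([0.0002, 0.0002])]
shoulders [ 0.5232 -0.0646  0.09  ] 0.0588 heading -0.92
edge [ 0.5315 -0.0565  0.182 ] 0.0168 heading -0.909
[ 0.515  -0.0355  0.057 ]
[ 0.5323 -0.0937  0.057 ]
[ 0.5527 -0.056   0.057 ]
[ 0.4941 -0.0736  0.057 ]
```

The basket is at (0.524,−0.064) with its grip top measured at z 0.180 (0.182 expected). The shoulders are 58.8 mm apart, matching the bail, and the bail plane heads −0.915. Now I'll turn the hook by pinching its bar and following the arc.

```bash
python3 - <<'E'
from h import *
hub=np.array([.5353,.305])
seat=lambda h,r=.083: [*(hub+r*np.array([np.cos(h),np.sin(h)]))]
h0,h1=-2.92,-2.92-1.135
bot.goto([*seat(h0),.42],[np.pi,0,h0]); bot.grip(.04)
print('guard',bot.move_linear([*seat(h0),.326],speed=.15,guard=8))
bot.grip(0.0,20); s=bot.get_state(); print(s['grip_width'],s['contact_force'],s['time_s'])
for h in np.linspace(h0,h1,9)[1:]:
    bot.move_linear([*seat(h),.326],speed=.06,rotation=[np.pi,0,np.arctan2(np.sin(h),np.cos(h))])
s=bot.get_state(); print(s['grip_width'],s['contact_force'],s['tcp_pos'],s['time_s'])
bot.grip(.04); bot.move_linear([*seat(h1),.42],speed=.2)
snap('scene','s1');snap('side','d1');print(bot.get_state()['time_s'])
for f in('s1','d1'):
    hsv=cv2.cvtColor(load(f)['pixels'],cv2.COLOR_RGB2HSV)
    m=cv2.inRange(hsv,np.array((0,150,110)),np.array((5,255,255)))|cv2.inRange(hsv,np.array((174,150,110)),np.array((180,255,255)))
    n,_,st,c=cv2.connectedComponentsWithStats(m)
    print(f,[(np.round(c[i],1).tolist(),st[i,2:].tolist()) for i in range(1,n) if 6<=st[i,4]<500])
print(proj(load('s1'),[*seat(h1,.114),.192]),proj(load('d1'),[*seat(h1,.114),.192]))
a=load('s1')['pixels'][180:300,110:230];b=load('d1')['pixels'][180:300,160:280]
cv2.imwrite('pics/crop4.png',cv2.resize(np.hstack([a,b]),None,fx=3.3,fy=3.3,interpolation=cv2.INTER_CUBIC)[:,:,::-1])
E
```

```text
guard False
0.009105561025885273 [ 0.21426661 -0.95773806  6.00792478] 6.5167
0.009091075411187722 [ 6.99059675 -7.65134368  6.37655629] [0.48592135 0.36988547 0.32707189] 9.3167
10.4333
s1 [([133.6, 219.8], [8, 7, 43])]
d1 [([467.3, 106.7], [27, 9, 90]), ([413.3, 172.9], [10, 22, 87]), ([440.5, 195.9], [4, 18, 33]), ([437.6, 216.0], [5, 21, 34]), ([224.7, 225.5], [6, 6, 31]), ([446.1, 238.1], [17, 4, 30]), ([469.2, 242.0], [3, 3, 6]), ([448.8, 247.4], [33, 9, 161])]
(135.0807338085341, 220.98534042836152) (226.05329454955128, 226.5900710070355)
```

View pics/crop4.png

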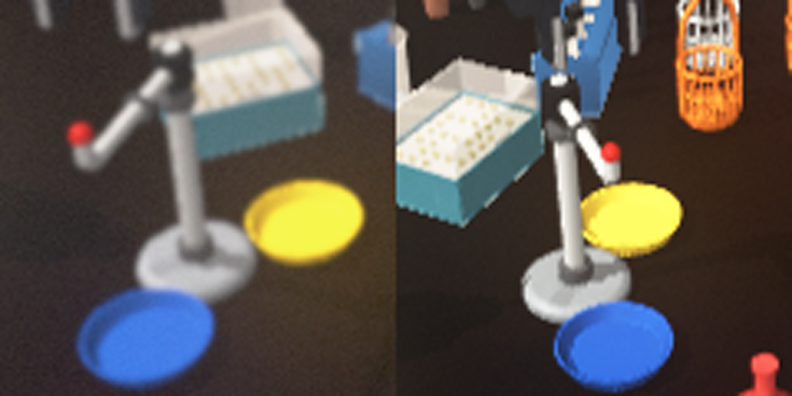

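The crop shows the hook now heading out over the blue tray, red tip at scene (133.6,219.8) and side (224.7,225.5). I'll triangulate that, then pick the basket.

```bash
python3 - <<'E'
from h import *
p,r=tri([ray(load('s1'),133.6,219.8),ray(load('d1'),224.7,225.5)])
v=p[:2]-np.array([.5353,.305]); print('ball',p.round(4),np.round(r,4),np.hypot(*v).round(4),np.arctan2(v[1],v[0]).round(3))
yaw=.655-np.pi; xy=[.5240,-.0640]
bot.goto([*xy,.42],[np.pi,0,yaw]); bot.grip(.06)
print(bot.move_linear([*xy,.165+.155],speed=.15,guard=6))
s=bot.get_state();print(s['tcp_pos'],s['contact_force'])
bot.grip(0,30); s=bot.get_state();print(s['grip_width'],s['contact_force'],s['time_s'])
bot.move_linear([*xy,.36],speed=.1); s=bot.get_state();print(s['grip_width'],s['grip_force'],s['contact_force'],s['time_s'])
E
```

```text
ball [0.4678 0.3967 0.1948] [0.0005 0.0005] 0.1138 2.206
False
[ 0.52424883 -0.06411271  0.32102736] [ 0.02386887 -0.22289394  0.91452437]
0.02338493076866976 [-0.92353273  0.60811215  5.48939721] 14.0333
0.02371747212946864 29.681967794895172 [ 0.07697788  0.73256851 -2.07210508] 14.5833
```

The hook heads 2.206 at the proper radius of 0.114 m, within about 2 mm of the tray's middle. The basket is held at 23.4–23.7 mm on the 24 mm grip, with a load of about 2 N. Now I'll lift it clear of the look-alikes, carry it to a point outside the hook tip, and look.

```bash
python3 - <<'E'
from h import *
hub=np.array([.5353,.305]);h=2.213
pt=lambda r: [*(hub+r*np.array([np.cos(h),np.sin(h)]))]
rot=[np.pi,0,h-np.pi]
bot.move_linear([.524,-.064,.55],speed=.15)
try: bot.move_linear([*pt(.15),.55],speed=.15,rotation=rot)
except bot.Unreachable as e: print('unr',e); bot.goto([*pt(.15),.55],rot)
bot.move_linear([*pt(.15),.414],speed=.12); bot.pause(.5)
s=bot.get_state();print(s['grip_width'],s['tcp_pos'],s['ee_rot'],s['contact_force'],s['time_s'])
snap('scene','s2');snap('side','d2')
a=load('s2')['pixels'][150:300,70:190];b=load('d2')['pixels'][150:300,160:280]
cv2.imwrite('pics/crop5.png',cv2.resize(np.hstack([a,b]),None,fx=3.3,fy=3.3,interpolation=cv2.INTER_CUBIC)[:,:,::-1])
E
```

```text
0.023560885993435077 [0.44546853 0.42513197 0.41402915] [-3.14158289e+00 -3.30562046e-05 -9.28544498e-01] [ 0.6634334   1.00777807 -1.39086128] 21.2333
```

View pics/crop5.png

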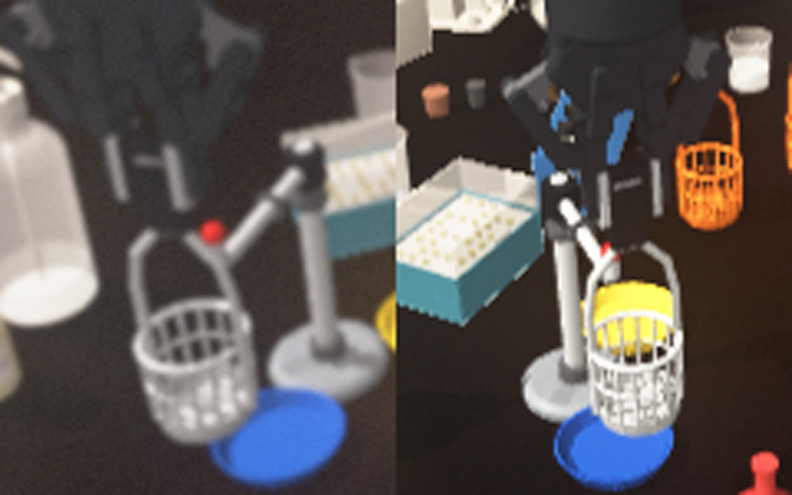

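The basket hangs upright just outside the tip. The grip bottom is at crop scene (178,233) and side (633,247), and the rim centre at (193,338) and (635,343). I'll check those heights, then slide in and lower.

```bash
python3 - <<'E'
from h import *
S=load('s2');D=load('d2')
s=lambda u,v:(70+u/3.3-.35,150+v/3.3-.35); d=lambda u,v:(160+(u-396)/3.3-.35,150+v/3.3-.35)
for n,a,b in(('gripbot(.219)',(178,233),(633,247)),('rim(.150)',(193,338),(635,343)),('ball',(213,232),(604,252))):
    p,r=tri([ray(S,*s(*a)),ray(D,*d(*b))]);print(n,p.round(4),np.round(r,4))
print('expected ',bot.get_state()['tcp_pos'])
E
```

```text
gripbot(.219) [0.4442 0.4224 0.2174] [0.0002 0.0002]
rim(.150) [0.4459 0.4247 0.1469] [0.0004 0.0004]
ball [0.4734 0.3935 0.1904] [0.0008 0.0008]
expected  [0.44546202 0.42509861 0.41399039]
```

```bash
python3 - <<'E'
from h import *
hub=np.array([.5353,.305]);h=2.213
pt=lambda r: [*(hub+r*np.array([np.cos(h),np.sin(h)]))]
hit=bot.move_linear([*pt(.083),.414],speed=.06,guard=6); s=bot.get_state(); print('in',hit,s['tcp_pos'],s['contact_force'],s['time_s'])
if not hit:
    hit=bot.move_linear([*pt(.083),.379],speed=.05,guard=6); print('down1',hit)
    if not hit:
        hit=bot.move_linear([*pt(.083),.366],speed=.02,guard=3); print('down2',hit)
    s=bot.get_state(); print(s['tcp_pos'],s['contact_force'],s['grip_width'],s['time_s'])
snap('scene','s3');snap('side','d3')
a=load('s3')['pixels'][150:300,90:210];b=load('d3')['pixels'][150:300,160:280]
cv2.imwrite('pics/crop6.png',cv2.resize(np.hstack([a,b]),None,fx=3.3,fy=3.3,interpolation=cv2.INTER_CUBIC)[:,:,::-1])
E
```

```text
in False [0.48538881 0.37170768 0.41399757] [-0.86236087  0.19722599 -2.51874596] 22.6
down1 False
down2 True
[0.48564891 0.37150386 0.37210342] [0.04098861 0.21059469 5.17673898] 0.02349612419350686 23.8917
```

View pics/crop6.png

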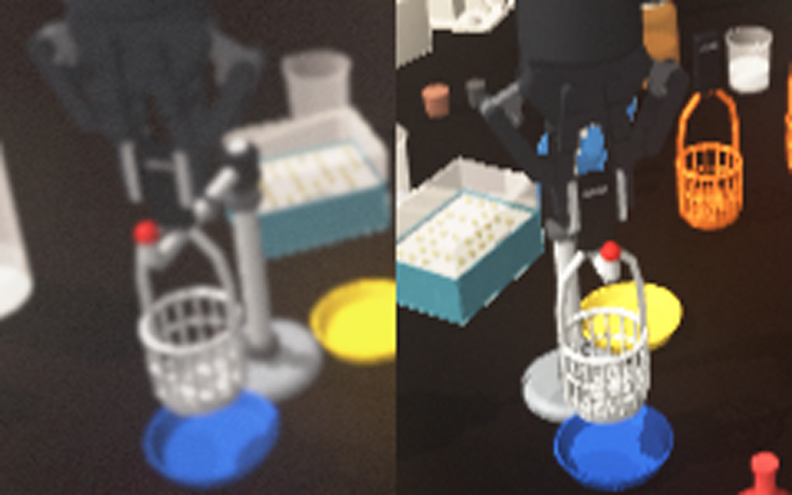

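The picture shows the bar through the bail with the red tip outside it, at (147,232) and (610,251). Contact came at TCP z 0.372 against 0.373 predicted, so the bail is seated. I'll release and retreat.

```bash
python3 - <<'E'
from h import *
p=bot.get_state()['tcp_pos']
bot.grip(.05); bot.pause(.3); bot.move_linear([p[0],p[1],.50],speed=.1); bot.pause(2)
snap('scene','s4');snap('side','d4');bot.pause(.7);snap('side','d5');snap('scene','s5');print(bot.get_state()['time_s'],bot.get_state()['contact_force'])
for x,y in(('s4','s5'),('d4','d5')):
    A,B=load(x)['pixels'],load(y)['pixels']; print('motion px',(cv2.absdiff(A,B).max(2)[180:300,100:300]>60).sum())
a=load('s5')['pixels'][150:300,90:210];b=load('d5')['pixels'][150:300,160:280]
cv2.imwrite('pics/crop7.png',cv2.resize(np.hstack([a,b]),None,fx=3.3,fy=3.3,interpolation=cv2.INTER_CUBIC)[:,:,::-1])
E
```

```text
29.0083 [ 0.37701919 -0.33569029 -0.42651222]
motion px 0
motion px 0
```

View pics/crop7.png

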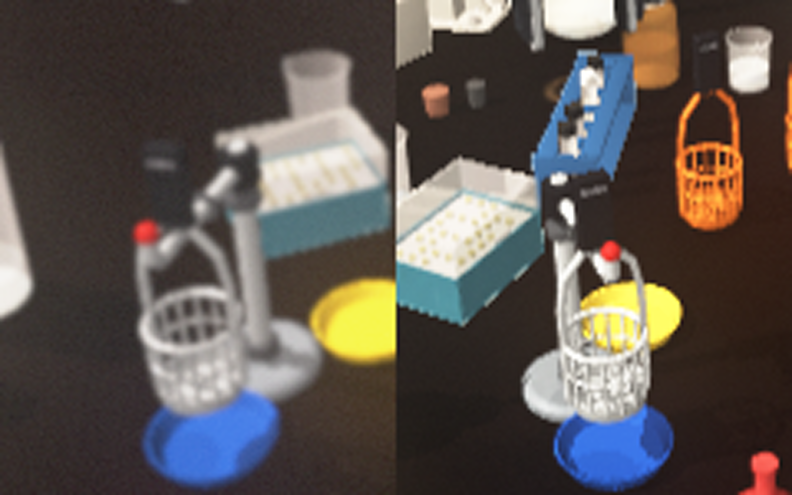

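The basket hangs free and still on the hook over the blue tray, gripper clear, beaker and bottle standing where they were. Handing in.

```bash
python3 -c "
from workcell import bot
print(bot.hand_in())"
```

```text
the job is handed in; nothing more can be done
None
```

I turned the hook out over the blue tray, then hung the steel basket on it by its bail; it was hanging free and still when I handed in at about 29 s, with the beaker, bottle and orange look-alikes left alone.

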